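# Refit the hob knob and hold it in at the large flame

### The arm

A 6-joint arm with a two-finger parallel gripper is mounted at the origin on a cart in front of the work surface, level with it; the furniture and walls round the work are solid. World frame = base frame: x ahead of the robot, y to its left, z up, the work surface at z = 0. Lengths are in m, angles in rad, forces in N, time in s.
With the tool pointing down it reaches from about 0.35 to 0.975 m from the base axis. Payload 4.9 kg.
Tool frame: the origin (TCP) lies midway between the tips of the shut fingers; the grasp point (between the pads) lies 19 mm behind it; x points along the fingers, z is the direction in which the jaws open and shut, and the axes are right-handed (so a half turn about x gives the same grasp; the last joint's range is limited). The gripper opens to 85 mm and grips with 20 to 120 N. Pads are 22 mm wide; open, the fingers measure 114 mm over their backs; the gripper's body (76 mm by 85 mm) begins 54 mm behind the grasp point. The pads swing forward as they close: fully open they stand 13 mm farther back than shut.
Start: joints at [-1.283, 0.053, 1.613, -0, 1.476, -0.119], TCP at [0.247, -0.574, 0.207] pointing down, gripper open.
Joint ranges: [-3.01, 3.01], [-1.01, 2.22], [0.06, 2.58], [-1.02, 4.17], [0.09, 2.62], [-3.14, 3.14]. Speed limits (rad/s): [2.57, 2.57, 3.14, 3.14, 3.14, 3.14].

### API

Orientations are given as a unit quaternion [w, x, y, z].
In Python, from plant import state, cams, workorder, nets gives the robot as it stands.
- The arm moves only by the tool play_rows, never from a script. Its argument "motion" is a list of rows, each a list of 3 entries, a list of its own where there are three numbers: the closure, from -1 (fully open) to 1 (shut), then the shift along the world's x, y, z in m, then the turn about the world's z in rad. A call has 1 to 5 rows; each row is the pose to reach, as a shift and turn from the pose commanded when the call began; what a row does not reach only later rows make up. A row lasts 1/10 s, in which the tool goes at most 50 mm and 8.59 degrees, less where a joint would pass 70% of its speed; a pose out of reach is approached as far as the arm can. A call with a gripper value outside its range is refused whole. The fingers move at their own pace and stop on an object; the grip force is fixed at half the most. Time passes only in rows, so rows that repeat a pose let the fingers close. It gives the time, the measured TCP pose, the force and the opening at its end, in the units of the state.
- state(): the state, without advancing time (a new reading comes with each control period).
- cams.grab_frame(name): name is "scene" or "top" or "wrist"; returns (picture, depth): 384x512x3 uint8, red, green, blue; 384x512 float32, m along the optical axis (not along the pixel's ray), 0 where there is no reading.
- cams.camera_info(name): a dict with "K" (3x3 intrinsics, pixels), "k1" (the pictures are not rectified: a ray, as slopes to the right and down, at radius r is drawn at 1 + k1 r^2 times it, then the intrinsics apply), "rvec" (rotation vector, rad) and "tvec" (3), from world to camera coordinates, as OpenCV has them. Camera axes: x right, y down, z forward; pixel columns grow to the right and rows downward; lengths in m; the calibration is good to about 2 mm. A picture is of the moment at which its call begins: read the wrist's pose just before it. camera_info takes no time and is no camera call; for the wrist camera it gives the pose at the moment of the call.
- workorder.job_done(): hands the job in, once; it reports no verdict.
Trained networks look in the newest picture that a camera, given by its name, has taken for a name from the list of things; names that differ only in an ending like _2 or _b are one class to them, and where a whole thing is asked for, a point or a joint stands for the part that bears it (a point fixed in the world has none). Each returns a list of dicts, best first, with "score" (0 to 1); they miss things now and then, are a little off and sometimes report something else, mostly with a low value. They report only what shows in the picture. A call takes as long as a camera call. They do not tell look-alikes from the thing itself.
- nets.recognise(camera, target): "at" ([x, y, z] in m, in world coordinates, good to about 4 mm: the middle of the surface that is visible of it).
- nets.landmark_of(camera, target): "at" ([x, y, z] in m, in world coordinates, good to about 4 mm: a listed point, or the origin of a listed thing).
The state is a dict: "time": time; "joint_pos": joint angles; "joint_vel": joint speeds; "joint_efforts": joint torques, N m; "tool_pos": TCP position; "tool_rot": TCP orientation; "contact_force": force on the tool from outside, world axes, zero at the start; "ft_torque": the same for the moment, N m; "gripper_width": opening from 0.0 (shut) to 1.0 (fully open).
Only numpy, scipy, OpenCV 4.12 (cv2) and the standard library are available. Lean on these libraries where they do the work, as an engineer would, in place of code of your own. Each camera call takes 0.05 s, during which the arm holds its last target.

### The job

One control of the two-burner gas hob has lost its knob, which was taken off for cleaning and stands on the worktop to the right of the hob. Turn the knob so that its keyed hole matches the flat of the bare spindle and push it fully home with the spindle still at off; then press knob and spindle in, turn them anticlockwise to the large-flame mark, where they stop, and keep pressing: finish while still holding the knob pressed in there, as one does until the flame stays lit. Leave the pepper mill, the salt pot and the mug where they stand.

Things in the scene. Friction and masses are not known exactly. Their poses are not given: they have to be found in the camera images.
- knob_center (a point): Centre of the loose black hob knob, 17 mm above its underside. 34 mm high, upright, hole down; twelve-sided grip 42 mm across flats (any opposite sides may be gripped), round skirt 50 mm wide on the lowest 5 mm; about 50 g. z is its axis, up; x points to the side of the bright pointer line that runs over half the top and down the side.
- knob_hole (a point): Centre of the hole's mouth in the knob's underside, axes as knob_center. Blind D-shaped hole, 18 mm deep, 13 mm wide, its flat on the pointer side (+x), 2.2 mm from the axis. It goes over the spindle only if the two flats agree within about 0.15 rad; once on, it has about 0.2 rad of play.
- spindle_tip (a point): Centre of the top of the bare metal D spindle that stands 26 mm out of the hob plate at the left or right control. 12 mm thick, one flat along its length 1.8 mm from the axis; rim of its top bevelled 1.2 mm. z up; x points out of the flat: the knob's x must agree with it. Knob fully home: tip 18 mm above the knob's underside (underside 8 mm above the plate; 2 mm when pressed in).
- spindle_press (a joint): How far the sprung spindle is pushed in (straight down), in m: 0 = out, 0.006 = fully in. Its spring needs about 3 N to start, 6 N fully in, and pushes it back out. Until it is about 0.0035 in, a pin inside keeps it from turning.
- spindle (a joint): Angle of the spindle in rad, anticlockwise from above: 0 = off (flat, and so the pointer, toward the hob's back), 1.309 (75 degrees) = large flame, where it stops. Turns with slight friction (0.05 N m).
- gas_hob: Fixed two-burner gas hob let into the worktop: steel plate 320 mm (x) by 460 mm (y), top 6 mm above the worktop; origin: centre of its underside, x to its back, z up. Controls at x -115, y +80 and -80 mm. Black pan supports over the burners at x +45, y +115 and -115 mm, 48 mm above the plate, each reaching 87 mm from the burner's centre.
- fitted_knob: The other control, with an equal knob already on it (does not move; leave it off). Origin on its axis at the plate's top; the knob reaches from 8 to 42 mm above the plate, 50 mm wide.
- pepper_mill: Loose wooden pepper mill, 58 mm wide, 150 mm high, behind the loose knob; origin at the centre of its underside. Leave it alone.
- salt_pot: Loose round wooden salt pot with lid, 92 mm wide, 70 mm high, right of the mill; origin at the centre of its underside. Leave it alone.
- mug: Loose mug, 78 mm wide (116 mm with the handle), 101 mm high, in front of the hob's left end; origin at the underside. Leave it alone.
Mind the look-alikes: they are no part of the job. What is shaped like the part that bears knob_center but pink is not meant.

How it is judged:
On the way:
1. the knob is fully home on the spindle, keyed on its flat, with the spindle still at off (horizontal distance between knob_center and spindle_tip below 0.003 m and z of knob_center in the frame of spindle_tip between -0.004 and 0.001 m and angle between the x axis of knob_center and the x axis of spindle_tip, either way round below 0.3 rad and angle between knob_center's own z axis and vertical below 0.12 rad and value of joint spindle below 0.3 rad), for 0.1 s.
At the end, for the whole second after the job is handed in: Knob fully home on the spindle (within 2 mm of full depth, axes within 3 mm, upright within 0.12 rad, flats within 0.5 rad), spindle turned to the large flame (over 1.0 of 1.309 rad) and held pressed in (over 4.2 of 6 mm) by the fingers on the knob, through the last second (horizontal distance between knob_center and spindle_tip below 0.003 m and z of knob_center in the frame of spindle_tip between -0.004 and 0.001 m and angle between the x axis of knob_center and the x axis of spindle_tip, either way round below 0.5 rad and angle between knob_center's own z axis and vertical below 0.12 rad and value of joint spindle above 1 rad and value of joint spindle_press above 0.0042 m and contact force between the fingers and knob above 1 N and contact force between knob and spindle above 2 N); the arm keeps its last pose, push and grip.
It fails at once if the pepper mill is shifted by more than 30 mm (distance of pepper_mill from where it was at the start of the episode above 0.03 m).
It fails at once if the salt pot is shifted by more than 30 mm (distance of salt_pot from where it was at the start of the episode above 0.03 m).
It fails at once if the mug is shifted by more than 30 mm (distance of mug from where it was at the start of the episode above 0.03 m).
It also fails if it takes over 51 s, if anything falls off the work surface, if the arm or the gripper's body presses on something with over 40 N, if the wrist force passes 120 N, or if a joint passes its speed limit or range.

## Working session

There is one attempt and no reset: what is moved stays moved. The work goes in short steps, Python scripts to look and compute and a tool call to move; the robot and the scene stay as the last step left them, time stands still between calls to the robot, and variables do not carry over. Pictures are saved under pics/ and viewed, and the job is handed in when it is done.

Besides the shell and the picture viewer there is one more tool, called after "Call:" as name(argument=value, ...), one argument or row to a line, values as JSON. play_rows: Moves the arm, as the interface text tells. Its arguments: {"type":"object","properties":{"motion":{"type":"array","items":{"type":"array"}}},"required":["motion"]}

```bash
ls; mkdir -p pics; cat > h.py <<'E'
import numpy as np, cv2
from plant import state,cams,workorder,nets
def save(n,fn):
    ci=cams.camera_info(n); p,d=cams.grab_frame(n); cv2.imwrite('pics/'+fn+'.png',p[:,:,::-1]); np.savez('pics/'+fn+'.npz',p=p,d=d,**{k:np.array(v) for k,v in ci.items()}); return p,d,ci
def world(ci,u,v,z=None,depth=None):
    K=np.array(ci['K']);x=(u-K[0,2])/K[0,0];y=(v-K[1,2])/K[1,1];k=float(ci['k1'])
    a,b=x,y
    for _ in range(20):
        r=a*a+b*b; a,b=x/(1+k*r),y/(1+k*r)
    R=cv2.Rodrigues(np.array(ci['rvec'],float))[0];t=np.array(ci['tvec'],float).ravel()
    d=R.T@np.array([a,b,1.]);c=-R.T@t
    s=depth if depth is not None else (z-c[2])/d[2]
    return c+s*d
E
python3 - <<'E'
from h import *
print(state())
for n in ['scene','top','wrist']:
    p,d,ci=save(n,n+'0'); print(n,ci)
    for t in ['knob_center','spindle_tip','gas_hob','fitted_knob']:
        print(t,[(np.round(r['at'],4),round(r['score'],2)) for r in nets.landmark_of(n,t)[:3]])
E
```

```text
pics
{'time': 0.0, 'joint_pos': array([-1.28300029e+00,  5.33640622e-02,  1.61431578e+00,  1.73124326e-05,
        1.47600130e+00, -1.18999190e-01]), 'joint_vel': array([ 0.00109101,  0.00034688, -0.0021337 , -0.00018577,  0.0004152 ,
       -0.00030671]), 'joint_efforts': array([ 1.71694533e-03, -3.93677688e+01, -3.70179713e+01, -2.54153622e-05,
        7.07662912e-03,  1.46338536e-06]), 'tool_pos': array([ 0.24710284, -0.57333331,  0.2052456 ]), 'tool_rot': array([ 0.590131  ,  0.38917511,  0.5912517 , -0.3882133 ]), 'contact_force': array([0.19145732, 0.00415767, 0.90225692]), 'ft_torque': array([-0.03785004,  0.00735129,  0.00083648]), 'gripper_width': 0.9991761468588365}
scene {'K': array([[497.08124167,   0.        , 250.12881448],
       [  0.        , 497.08124167, 190.65969213],
       [  0.        ,   0.        ,   1.        ]]), 'k1': 0.045909181898072235, 'rvec': array([ 2.38200452, -0.52231149,  0.19818463]), 'tvec': array([-0.47968067,  0.15780159,  1.75847281])}
knob_center [(array([ 0.4738, -0.3787,  0.0151]), 0.76), (array([ 0.4663, -0.1796,  0.0195]), 0.46)]
spindle
[... 366 characters left out ...]
8 ]), 'tvec': array([-0.03104823,  0.52189204,  1.34823263])}
knob_center [(array([ 0.4573, -0.276 ,  0.0197]), 0.56), (array([ 0.474 , -0.378 ,  0.0152]), 0.49), (array([ 0.4664, -0.1824,  0.0198]), 0.48)]
spindle_tip []
gas_hob [(array([ 6.256e-01,  1.169e-01, -2.000e-04]), 0.67)]
fitted_knob [(array([0.5101, 0.1899, 0.0032]), 0.71)]
wrist {'K': array([[303.24290311,   0.        , 259.236151  ],
       [  0.        , 303.24290311, 191.57110932],
       [  0.        ,   0.        ,   1.        ]]), 'k1': -0.06984213668847929, 'rvec': array([-2.42405061,  1.5932685 ,  0.22314   ]), 'tvec': array([-0.62512178, -0.03655183,  0.37789733])}
knob_center []
spindle_tip []
gas_hob []
fitted_knob []
```

View pics/top0.png

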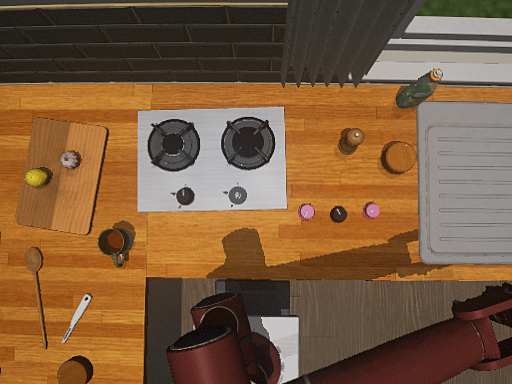

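View pics/scene0.png

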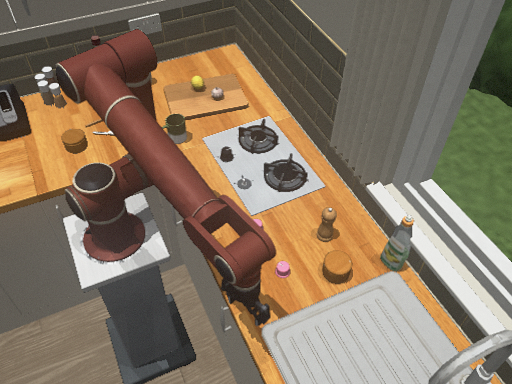

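View pics/wrist0.png

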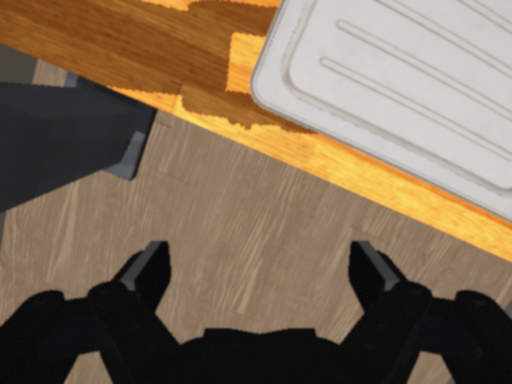

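```bash
python3 - <<'E'
from h import *
p=cv2.imread('pics/top0.png')
a=cv2.resize(p[195:235,290:390],None,fx=8,fy=8,interpolation=cv2.INTER_CUBIC)
b=cv2.resize(p[175:215,160:260],None,fx=8,fy=8,interpolation=cv2.INTER_CUBIC)[:280]
cv2.imwrite('pics/top0z.png',np.vstack([a[:300],b]))
ci=cams.camera_info('top')
print(world(ci,338,214,.034),world(ci,237,195,.03),world(ci,185,196,.048))
for q in [(138,111),(285,107),(287,210),(138,212)]: print(world(ci,*q,.006))
E
```

```text
[ 0.45829147 -0.27165972  0.034     ] [0.51214954 0.0302991  0.03      ] [0.50609076 0.18393336 0.048     ]
[0.77499182 0.34711517 0.006     ]
[ 0.78997341 -0.11318779  0.006     ]
[ 0.46989837 -0.12115452  0.006     ]
[0.45837041 0.33545899 0.006     ]
```

View pics/top0z.png

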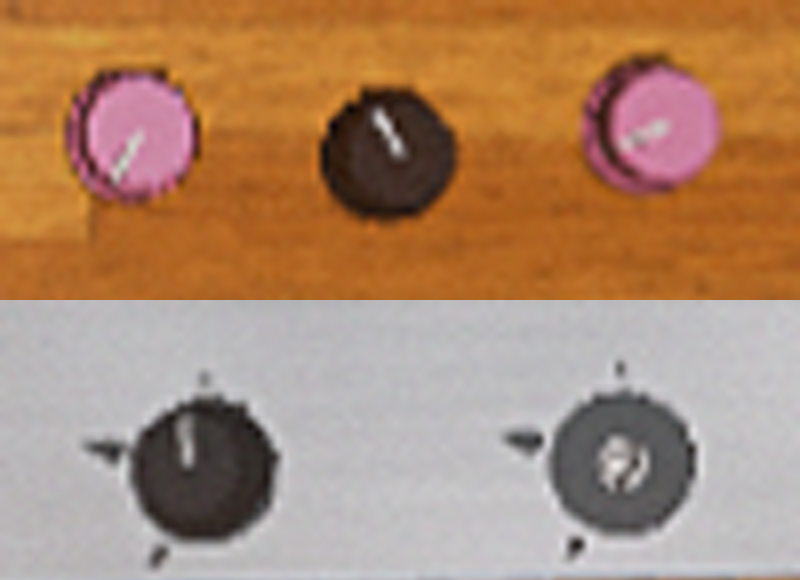

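```bash
python3 - <<'E'
from h import *
from scipy.spatial.transform import Rotation as Ro
s=state();ci=cams.camera_info('wrist')
R=cv2.Rodrigues(ci['rvec'])[0];c=-R.T@ci['tvec'];
q=s['tool_rot'];T=Ro.from_quat([q[1],q[2],q[3],q[0]]).as_matrix()
print(T, s['tool_pos']); print('cam in tool',T.T@(c-s['tool_pos'])); print('cam axes world',R.T)
E
```

```text
[[ 4.03480748e-05  9.18390096e-01  3.95676168e-01]
 [-8.40665548e-05  3.95676170e-01 -9.18390092e-01]
 [-9.99999996e-01  3.79213983e-06  9.31706630e-05]] [ 0.24730897 -0.57399261  0.20656874]
cam in tool [-1.66875823e-01  6.92797383e-02  9.41396735e-05]
cam axes world [[ 3.96631208e-01 -8.82681570e-01 -2.52105001e-01]
 [-9.17978039e-01 -3.81360577e-01 -1.08997385e-01]
 [ 6.70741130e-05  2.74658619e-01 -9.61541803e-01]]
```

Call:
play_rows(
  motion=[
    [-1,[0.035,0.035,0.0],0.0],
    [-1,[0.07,0.07,-0.01],0.05],
    [-1,[0.1,0.105,-0.02],0.1],
    [-1,[0.125,0.145,-0.03],0.13],
    [-1,[0.15,0.185,-0.04],0.13],
  ],
)

```text
time: 1.25
tool_pos: [0.3982, -0.3875, 0.1663]
tool_rot: [0.615, 0.349, 0.615, -0.349]
contact_force: [0.6, 0.0, 0.3]
gripper_width: 0.999
```

Call:
play_rows(
  motion=[
    [-1,[0.02,0.04,-0.01],0.0],
    [-1,[0.04,0.08,-0.02],0.0],
    [-1,[0.06,0.116,-0.03],0.0],
    [-1,[0.06,0.116,-0.03],0.0],
    [-1,[0.06,0.116,-0.03],0.0],
  ],
)

```text
time: 1.75
tool_pos: [0.4575, -0.2724, 0.1364]
tool_rot: [0.615, 0.349, 0.615, -0.349]
contact_force: [0.2, 0.4, 0.2]
gripper_width: 1.001
```

```bash
python3 - <<'E'
from h import *
print(state()['time'],state()['tool_pos'],state()['tool_rot'],state()['contact_force'])
p,d,ci=save('wrist','w1');
for t in ['knob_center','knob_hole']:
    print(t,[(np.round(r['at'],4),round(r['score'],2)) for r in nets.landmark_of('wrist',t)[:3]])
E
```

```text
1.75 [ 0.45746547 -0.27239117  0.13640114] [ 0.61496009  0.34869742  0.61514881 -0.34903601] [0.24916137 0.43903082 0.23964597]
knob_center [(array([ 0.4727, -0.377 ,  0.0172]), 0.83), (array([ 0.4624, -0.2759,  0.0164]), 0.71), (array([ 0.46  , -0.2781,  0.0058]), 0.6)]
knob_hole [(array([ 0.4651, -0.1783, -0.0023]), 0.91), (array([ 0.47  , -0.3785, -0.0029]), 0.8), (array([ 0.4582, -0.2779,  0.0048]), 0.63)]
```

View pics/w1.png

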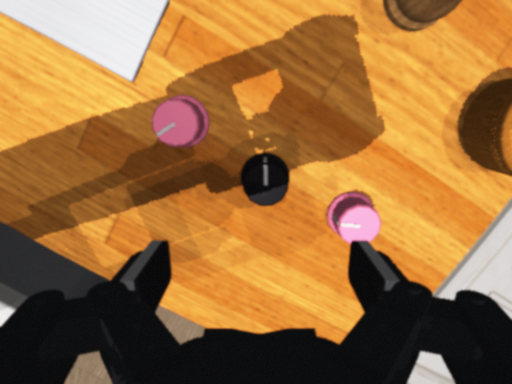

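```bash
python3 - <<'E'
from h import *
f=np.load('pics/w1.npz');p=f['p'];ci={k:f[k] for k in ['K','k1','rvec','tvec']}
c=cv2.resize(p[135:220,225:310],None,fx=7,fy=7,interpolation=cv2.INTER_CUBIC)
c=np.clip(c.astype(float)*1.8,0,255).astype(np.uint8)
cv2.imwrite('pics/w1z.png',c[:,:,::-1])
d=f['d'];m=np.zeros(d.shape,bool)
pts=[]
for v in range(140,220):
  for u in range(225,310):
    if d[v,u]>0:
      w=world(ci,u,v,depth=d[v,u]); pts.append((u,v,*w,*p[v,u]))
a=np.array(pts)
top=a[(a[:,4]>.028)&(a[:,4]<.042)]
print(len(top),top[:,2:5].mean(0),np.median(top[:,4]),top[:,2].min(),top[:,2].max(),top[:,3].min(),top[:,3].max())
br=top[top[:,5:8].mean(1)>90]
print(len(br)); q=br[:,2:4];m=q.mean(0);u,s,vt=np.linalg.svd(q-m);print(m,s,np.arctan2(vt[0,1],vt[0,0]))
print(br[:,:2].mean(0))
E
```

```text
1609 [ 0.46053234 -0.27749354  0.03324303] 0.03337076179517995 0.438837622544602 0.48070561921860105 -0.2986739228820108 -0.2570503397635476
67
[ 0.46738784 -0.27443743] [0.06173316 0.03334276] -2.067387852996291
[266.58208955 175.43283582]
```

View pics/w1z.png

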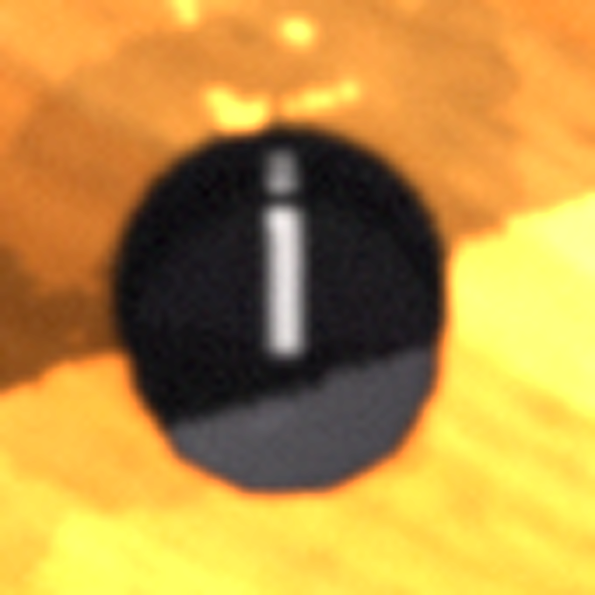

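```bash
python3 - <<'E'
from h import *
f=np.load('pics/w1.npz');ci={k:f[k] for k in ['K','k1','rvec','tvec']}
# outer/inner ends of pointer line on top face
a=world(ci,225+283/7-.5,135+208/7-.5,.034);b=world(ci,225+286/7-.5,135+353/7-.5,.034)
print(a,b,np.arctan2(*(a-b)[1::-1]))
E
```

```text
[ 0.47555165 -0.26768128  0.034     ] [ 0.45925489 -0.27801981  0.034     ] 0.5653243151587013
```

Call:
play_rows(
  motion=[
    [-1,[0.003,-0.005,-0.04],0.03],
    [-1,[0.003,-0.005,-0.08],0.03],
    [-1,[0.003,-0.005,-0.115],0.03],
    [-1,[0.003,-0.005,-0.132],0.03],
    [-1,[0.003,-0.005,-0.132],0.03],
  ],
)

```text
time: 2.4
tool_pos: [0.4576, -0.2776, 0.0014]
tool_rot: [0.617, 0.341, 0.622, -0.341]
contact_force: [-0.2, -1.3, -0.2]
gripper_width: 1.001
```

Call:
play_rows(
  motion=[
    [1,[0,0,0],0],
    [1,[0,0,0],0],
    [1,[0,0,0],0],
    [1,[0,0,0],0],
    [1,[0,0,0],0],
  ],
)

```text
time: 2.9
tool_pos: [0.4615, -0.2791, 0.0073]
tool_rot: [0.621, 0.34, 0.619, -0.341]
contact_force: [-3.0, 0.8, 6.6]
gripper_width: 0.423
```

Call:
play_rows(
  motion=[
    [1,[0,0,0],0],
    [1,[0,0,0],0],
    [1,[0,0,0],0],
  ],
)

```text
time: 3.2
tool_pos: [0.4614, -0.2791, 0.0072]
tool_rot: [0.621, 0.34, 0.619, -0.341]
contact_force: [-3.0, 0.7, 7.9]
gripper_width: 0.428
```

Call:
play_rows(
  motion=[
    [1,[0,0,0.01],0],
    [1,[0,0,0.04],0],
    [1,[0,0,0.08],0],
    [1,[0,0,0.08],0],
    [1,[0,0,0.08],0],
  ],
)

```text
time: 3.7
tool_pos: [0.4615, -0.2789, 0.0869]
tool_rot: [0.621, 0.34, 0.618, -0.341]
contact_force: [0.3, -0.7, -0.3]
gripper_width: 0.003
```

```bash
python3 - <<'E'
from h import *
s=state();print(s['time'],s['tool_pos'],s['contact_force'])
save('wrist','w2');save('scene','s2');save('top','t2')
p=cv2.imread('pics/w2.png');cv2.imwrite('pics/w2z.png',cv2.resize(p[200:384,130:390],None,fx=3,fy=3))
E
```

```text
3.7 [ 0.46152966 -0.27890737  0.0869194 ] [ 0.27202873 -0.72019482 -0.33884072]
```

View pics/w2z.png

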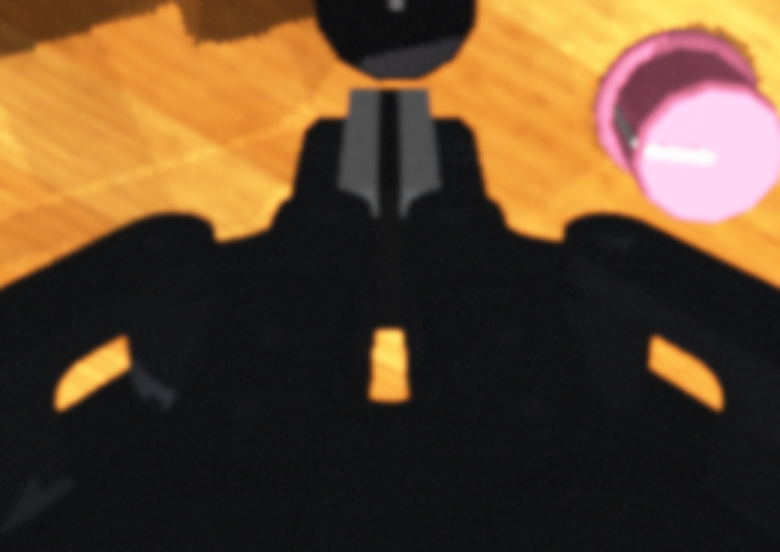

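View pics/s2.png

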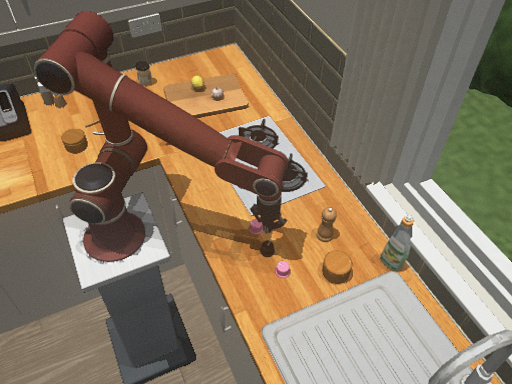

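View pics/t2.png

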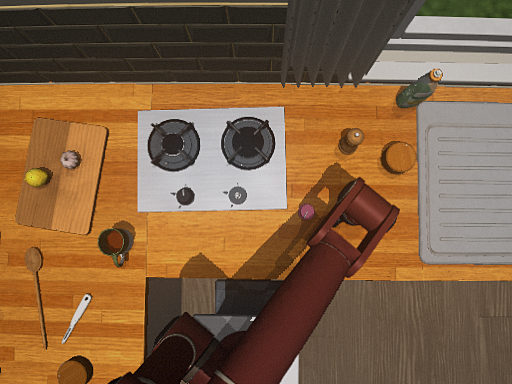

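Call:
play_rows(
  motion=[
    [-1,[0,0,0.025],0],
    [-1,[0,0,0.05],0],
    [-1,[0,0,0.05],0],
    [-1,[0,0,0.05],0],
    [-1,[0,0,0.05],0],
  ],
)

```text
time: 4.35
tool_pos: [0.4593, -0.2772, 0.1323]
tool_rot: [0.619, 0.34, 0.621, -0.34]
contact_force: [-0.1, 0.4, 0.2]
gripper_width: 0.848
```

```bash
cat > look.py <<'E'
from h import *
import sys
n=sys.argv[1];p,d,ci=save('wrist',n)
s=state();print(s['time'],s['tool_pos'],s['gripper_width'])
K=ci['K'];v,u=np.mgrid[0:384,0:512]
pts=[(u_,v_,*world(ci,u_,v_,depth=d[v_,u_])) for v_ in range(100,250) for u_ in range(180,345) if d[v_,u_]>0]
a=np.array(pts);dark=p[a[:,1].astype(int),a[:,0].astype(int)].mean(1)
q=np.array(p)[a[:,1].astype(int),a[:,0].astype(int)].astype(int)
pink=(q[:,0]-q[:,1])>50
t=a[(a[:,4]>.029)&(a[:,4]<.042)&~pink]
print(len(t),'mean',t[:,2:].mean(0),t[:,2:].min(0),t[:,2:].max(0),'px',t[:,:2].mean(0))
cu,cv=t[:,:2].mean(0).astype(int)
x0,y0=cu-42,cv-42
c=cv2.resize(p[y0:y0+85,x0:x0+85],None,fx=7,fy=7,interpolation=cv2.INTER_CUBIC)
c=np.clip(c.astype(float)*1.8,0,255).astype(np.uint8)
cv2.imwrite('pics/'+n+'z.png',c[:,:,::-1]);print('off',x0,y0)
E
python3 look.py w3
```

```text
4.4 [ 0.45925267 -0.27715642  0.1322679 ] 0.9241118147700812
1655 mean [ 0.46230541 -0.28364611  0.03330921] [ 0.44053101 -0.36852224  0.02905344] [ 0.48239617 -0.26101943  0.03553907] px [267.20241692 185.20725076]
off 225 143
```

View pics/w3.png

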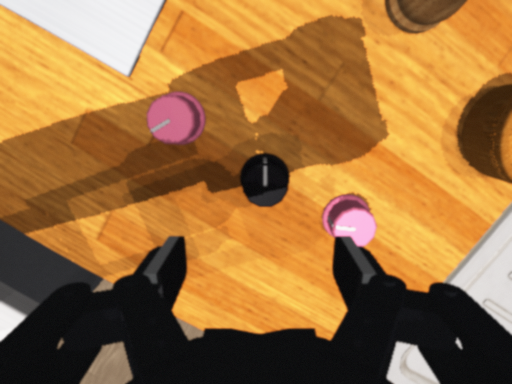

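View pics/w3z.png

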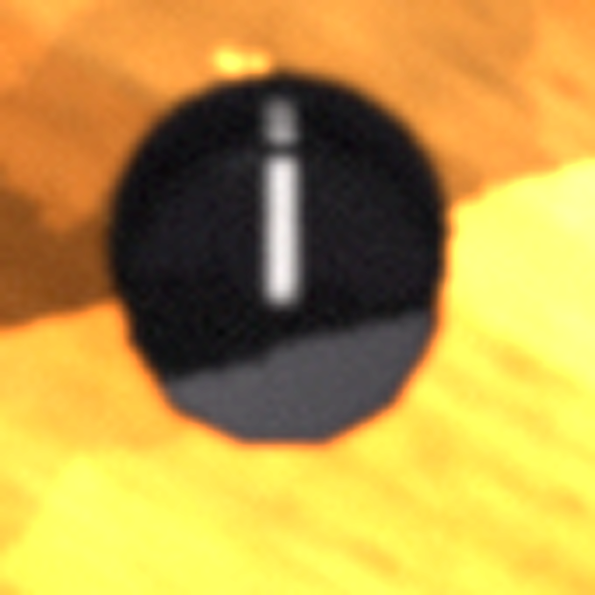

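```bash
python3 - <<'E'
from h import *
for k in range(2): s=state();print(s['time'],s['tool_pos'],s['joint_vel'].round(3))
f=np.load('pics/w3.npz');ci={k:f[k] for k in ['K','k1','rvec','tvec']};p=f['p'];d=f['d']
a=world(ci,225+283/7-.5,143+157/7-.5,.034);b=world(ci,225+282/7-.5,143+303/7-.5,.034)
print(a,b,np.arctan2(*(a-b)[1::-1]))
L=[]
for v in range(140,220):
  for u in range(230,305):
    w=world(ci,u,v,depth=d[v,u])
    if .029<w[2]<.042:L.append(w)
L=np.array(L);print(len(L),L.mean(0),L.min(0),L.max(0), (L.min(0)+L.max(0))/2)
E
```

```text
4.4 [ 0.45925267 -0.27715642  0.1322679 ] [ 0.     0.001 -0.003 -0.    -0.001  0.002]
4.4 [ 0.45925267 -0.27715642  0.1322679 ] [ 0.     0.001 -0.003 -0.    -0.001  0.002]
[ 0.47706781 -0.27155162  0.034     ] [ 0.46089818 -0.2818276   0.034     ] 0.5661222787736876
1629 [ 0.46210735 -0.28143194  0.0332878 ] [ 0.44053101 -0.30273052  0.02905344] [ 0.48239617 -0.26101943  0.03549527] [ 0.46146359 -0.28187497  0.03227436]
```

Call:
play_rows(
  motion=[
    [-1,[0.001,-0.003,-0.04],0],
    [-1,[0.001,-0.003,-0.08],0],
    [-1,[0.001,-0.003,-0.11],0],
    [-1,[0.001,-0.003,-0.123],0],
    [-1,[0.001,-0.003,-0.123],0],
  ],
)

```text
time: 4.9
tool_pos: [0.4592, -0.2793, 0.0084]
tool_rot: [0.618, 0.341, 0.622, -0.34]
contact_force: [-0.2, -0.0, 1.2]
gripper_width: 0.994
```

Call:
play_rows(
  motion=[
    [1,[0,0,0],0],
    [1,[0,0,0],0],
    [1,[0,0,0],0],
    [1,[0,0,0],0],
    [1,[0,0,0],0],
  ],
)

```text
time: 5.4
tool_pos: [0.4617, -0.2813, 0.0123]
tool_rot: [0.62, 0.34, 0.619, -0.34]
contact_force: [-0.9, 0.0, 0.5]
gripper_width: 0.141
```

```bash
python3 - <<'E'
from h import *
s=state();print(s['time'],s['tool_pos'],s['contact_force'],s['gripper_width'],s['tool_rot'])
save('wrist','w4');save('scene','s4')
p=cv2.imread('pics/w4.png');q=cv2.imread('pics/s4.png')
cv2.imwrite('pics/w4z.png',np.vstack([cv2.resize(p[140:350,130:390],(520,420))*1,cv2.resize(q[200:280,205:335],(520,320))])[:600+140:1])
E
```

```text
5.4 [ 0.46169611 -0.28130734  0.01229238] [-0.93249127  0.01231894  0.48499776] 0.14068642454716593 [ 0.62033475  0.34016992  0.61939198 -0.34032749]
```

View pics/w4z.png

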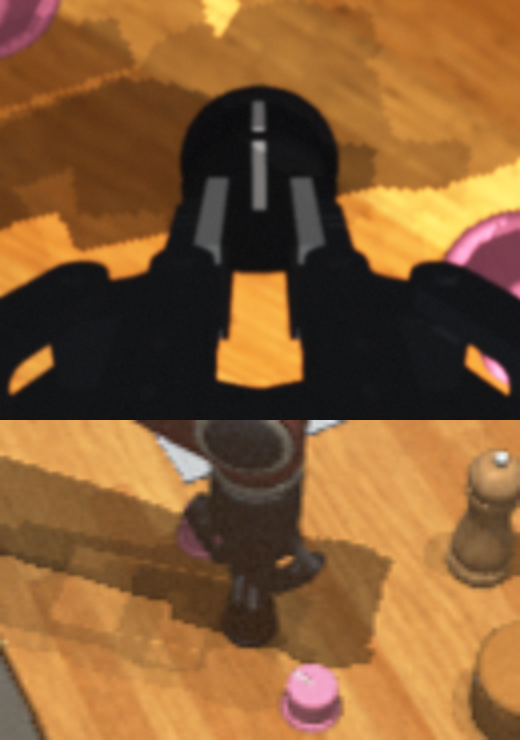

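```bash
python3 - <<'E'
from h import *
f=np.load('pics/w4.npz');ci={k:f[k] for k in ['K','k1','rvec','tvec']};d=f['d']
for (u,v) in [(237,231),(238,245),(237,258),(283,231),(283,245),(260,200),(260,227),(260,240),(260,265),(225,215),(297,215)]:
    print((u,v),d[v,u].round(4),world(ci,u,v,depth=d[v,u]).round(4))
s=state();R=cv2.Rodrigues(ci['rvec'])[0]
X=R@s['tool_pos']+ci['tvec'];print('tcp px',ci['K'][:2,:2]@(X[:2]/X[2])+ci['K'][:2,2],X)
E
```

```text
(237, 231) 0.1473 [ 0.4647 -0.2667  0.0428]
(238, 245) 0.1319 [ 0.4657 -0.2678  0.0587]
(237, 258) 0.1194 [ 0.4665 -0.2679  0.0716]
(283, 231) 0.1467 [ 0.4769 -0.2853  0.0434]
(283, 245) 0.1322 [ 0.4762 -0.2844  0.0585]
(260, 200) 0.1614 [ 0.4794 -0.2706  0.0253]
(260, 227) 0.1574 [ 0.469  -0.2772  0.0329]
(260, 240) 0.1573 [ 0.4635 -0.2807  0.0348]
(260, 265) 0.1627 [ 0.4506 -0.2889  0.0336]
(225, 215) 0.1846 [ 0.4546 -0.2612  0.0056]
(297, 215) 0.1861 [ 0.4779 -0.2986  0.0043]
tcp px [258.48174901 226.50182903] [-0.00044776  0.02073221  0.17998183]
```

```bash
python3 - <<'E'
from h import *
for n,z in [('w1',.1364),('w2',.0869),('w3',.1323),('w4',.0123),('wrist0',.2066)]:
    f=np.load(f'pics/{n}.npz');ci={k:f[k] for k in ['K','k1','rvec','tvec']};d=f['d']
    R=cv2.Rodrigues(ci['rvec'])[0];c=-R.T@ci['tvec'];print(n,'cam z-tcp z',c[2]-z)
    for u in ([237,283] if n=='w4' else [255,270] if n=='w2' else [150,158,160,357,365] if n!='w3' else [175,180,340,345]):
        print('  col',u,end=' ')
        for v in range(225,290,4):
            if d[v,u]>0 and d[v,u]<.2 : print((v,round(float(world(ci,u,v,depth=d[v,u])[2]-z),4)),end=' ')
        print()
E
```

```text
w1 cam z-tcp z 0.16687174582258482
  col 150 (245, 0.0478) (249, 0.051) (253, 0.0544) (257, 0.0574) (261, 0.0617) (265, 0.0633) (269, 0.0627) (273, 0.063) (277, 0.0634) (281, 0.0642) (285, 0.0652) (289, 0.0653) 
  col 158 (241, 0.0419) (245, 0.0453) (249, 0.05) (253, 0.0525) (257, 0.0533) (261, 0.0539) (265, 0.0547) (269, 0.0543) (273, 0.0554) (277, 0.0556) (281, 0.0571) (285, 0.0563) (289, 0.0575) 
  col 160 (241, 0.0426) (245, 0.0465) (249, 0.0497) (253, 0.05) (257, 0.0522) (261, 0.0511) (265, 0.0522) (269, 0.0522) (273, 0.0529) (277, 0.0542) (281, 0.0538) (285, 0.0532) (289, 0.0552) 
  col 357 (241, 0.0426) (245, 0.0461) (249, 0.0471) (253, 0.0476) (257, 0.0484) (261, 0.0483) (265, 0.0493) (269, 0.0508) (273, 0.0517) (277, 0.0515) (281, 0.0524) (285, 0.0532) (289, 0.053) 
  col 365 (241, 0.042) (245, 0.047) (249, 0.0512) (253, 0.0551) (257, 0.0577) (265, 0.0597) (269, 0.0596) (273, 0.061) (277, 0.0603) (281, 0.0611) (285, 0.0622) (289, 0.0616) 
w2 cam z-tcp z 0.16701230557909794
  col 255 (229, 0.0287) (233, 0.0339) (237, 0.0376) (241, 0.0418) (245, 0.0463) (249, 0.0508) (253, 0.0
[... 2026 characters left out ...]
 (257, 0.0533) (261, 0.0532) (265, 0.0542) (269, 0.0546) (273, 0.0549) (277, 0.0547) (281, 0.0544) (285, 0.0561) (289, 0.0569) 
  col 160 (241, 0.0413) (245, 0.0465) (249, 0.0497) (253, 0.0494) (257, 0.0502) (261, 0.0511) (265, 0.0511) (269, 0.052) (273, 0.0532) (277, 0.0527) (281, 0.0534) (285, 0.0539) (289, 0.054) 
  col 357 (241, 0.0424) (245, 0.0463) (249, 0.0466) (253, 0.0476) (257, 0.0487) (261, 0.0495) (265, 0.0505) (269, 0.049) (273, 0.0514) (277, 0.0508) (281, 0.0523) (285, 0.0534) (289, 0.0533) 
  col 365 (241, 0.0424) (245, 0.0461) (249, 0.051) (253, 0.0542) (257, 0.0583) (261, 0.058) (265, 0.0587) (269, 0.0603) (273, 0.0602) (277, 0.0603) (281, 0.0618) (285, 0.0607) (289, 0.0611)
```

Call:
play_rows(
  motion=[
    [-1,[0,0,0.01],0],
    [-1,[0,0,0.01],0],
    [-1,[0,0,0.01],0],
    [-1,[0,0,0.01],0],
    [-1,[0,0,0.01],0],
  ],
)

```text
time: 6.0
tool_pos: [0.4611, -0.2808, 0.0213]
tool_rot: [0.62, 0.34, 0.62, -0.34]
contact_force: [0.3, -0.6, 0.1]
gripper_width: 0.846
```

Call:
play_rows(
  motion=[
    [-1,[0,0,0],0],
    [-1,[0,0,-0.02],0],
    [-1,[0,0,-0.035],0],
    [-1,[0,0,-0.043],0],
    [-1,[0,0,-0.043],0],
  ],
)

```text
time: 6.5
tool_pos: [0.4599, -0.2799, -0.0235]
tool_rot: [0.618, 0.34, 0.621, -0.34]
contact_force: [-0.4, 1.0, 1.1]
gripper_width: 0.996
```

Call:
play_rows(
  motion=[
    [1,[0,0,0],0],
    [1,[0,0,0],0],
    [1,[0,0,0],0],
    [1,[0,0,0],0],
    [1,[0,0,0],0],
  ],
)

```text
time: 7.0
tool_pos: [0.4622, -0.2817, -0.0203]
tool_rot: [0.621, 0.34, 0.619, -0.34]
contact_force: [-0.4, -0.4, 4.5]
gripper_width: 0.476
```

Call:
play_rows(
  motion=[
    [1,[0,0,0],0],
    [1,[0,0,0],0],
  ],
)

```text
time: 7.2
tool_pos: [0.4621, -0.2817, -0.0204]
tool_rot: [0.621, 0.34, 0.619, -0.34]
contact_force: [0.3, 0.9, 5.8]
gripper_width: 0.48
```

```bash
python3 - <<'E'
from h import *
s=state();print(s['time'],s['tool_pos'],s['contact_force'],s['gripper_width'],s['tool_rot'])
save('wrist','w5')
p=cv2.imread('pics/w5.png')
cv2.imwrite('pics/w5z.png',cv2.resize(p[140:350,130:390],(780,630))[:600])
E
```

```text
7.2 [ 0.46211241 -0.28165772 -0.02039849] [0.32377812 0.90992797 5.83234218] 0.47958030269815577 [ 0.62055202  0.34015821  0.61915507 -0.34037418]
```

View pics/w5z.png

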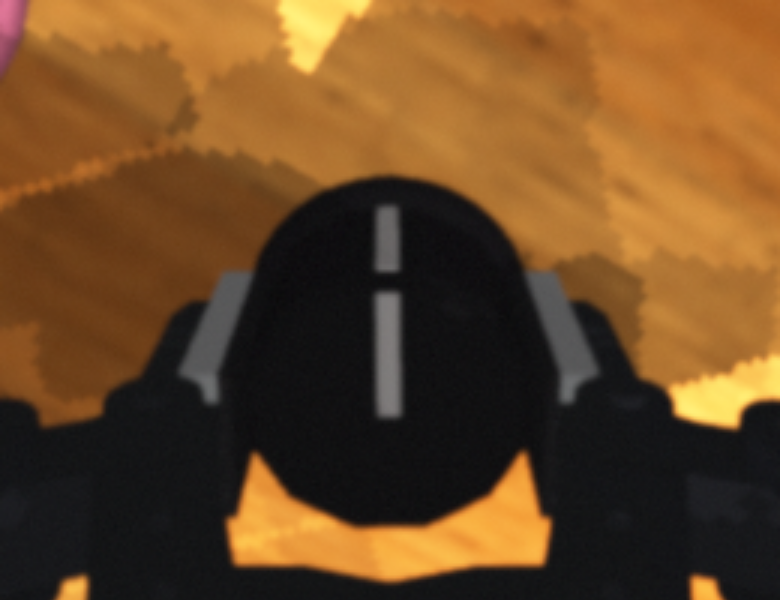

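Call:
play_rows(
  motion=[
    [1,[0,0,0.03],0],
    [1,[0,0,0.07],0],
    [1,[0,0,0.08],0],
    [1,[0,0,0.08],0],
  ],
)

```text
time: 7.65
tool_pos: [0.4625, -0.2819, 0.0604]
tool_rot: [0.621, 0.34, 0.618, -0.341]
contact_force: [-0.2, -0.2, -0.7]
gripper_width: 0.48
```

Call:
play_rows(
  motion=[
    [1,[-0.005,0.045,0.0],-0.13],
    [1,[-0.01,0.09,0.0],-0.26],
    [1,[-0.015,0.135,0.0],-0.39],
    [1,[-0.02,0.18,0],-0.52],
    [1,[-0.02,0.225,0],-0.535],
  ],
)

```text
time: 8.15
tool_pos: [0.4386, -0.0539, 0.0557]
tool_rot: [0.506, 0.492, 0.508, -0.494]
contact_force: [0.2, -0.9, -0.7]
gripper_width: 0.482
```

Call:
play_rows(
  motion=[
    [1,[0,0.045,0.0],0],
    [1,[0,0.085,0.0],0],
    [1,[0,0.085,-0.02],0],
    [1,[0,0.085,-0.02],0],
    [1,[0,0.085,-0.02],0],
  ],
)

```text
time: 8.65
tool_pos: [0.4395, 0.029, 0.0366]
tool_rot: [0.507, 0.491, 0.509, -0.493]
contact_force: [-0.0, -0.2, 0.5]
gripper_width: 0.48
```

```bash
python3 - <<'E'
from h import *
for _ in range(2): s=state();print(s['time'],s['tool_pos'],s['contact_force'],s['gripper_width'],s['tool_rot'])
save('wrist','w6')
p=cv2.imread('pics/w6.png')
cv2.imwrite('pics/w6z.png',cv2.resize(p[0:300,60:460],(800,600)))
for t in ['spindle_tip','knob_center']:print(t,nets.landmark_of('wrist',t))
save('top','t6')
print(nets.landmark_of('top','spindle_tip'))
print(nets.landmark_of('top','gas_hob'),nets.landmark_of('top','fitted_knob'))
E
```

```text
8.65 [0.43949001 0.02901561 0.03657684] [-0.0206024  -0.23620308  0.47162575] 0.47960977533196775 [ 0.50667808  0.49102555  0.50902102 -0.49302011]
8.65 [0.43949001 0.02901561 0.03657684] [-0.0206024  -0.23620308  0.47162575] 0.47960977533196775 [ 0.50667808  0.49102555  0.50902102 -0.49302011]
spindle_tip [{'at': [0.517, 0.0331, 0.0345], 'score': 0.67}]
knob_center [{'at': [0.4389, 0.0324, 0.0729], 'score': 0.89}]
[]
[{'at': [0.6282, 0.1166, -0.0021], 'score': 0.72}] [{'at': [0.629, -0.4541, 0.0016], 'score': 0.74}, {'at': [0.5143, 0.1904, 0.0024], 'score': 0.56}]
```

View pics/w6z.png

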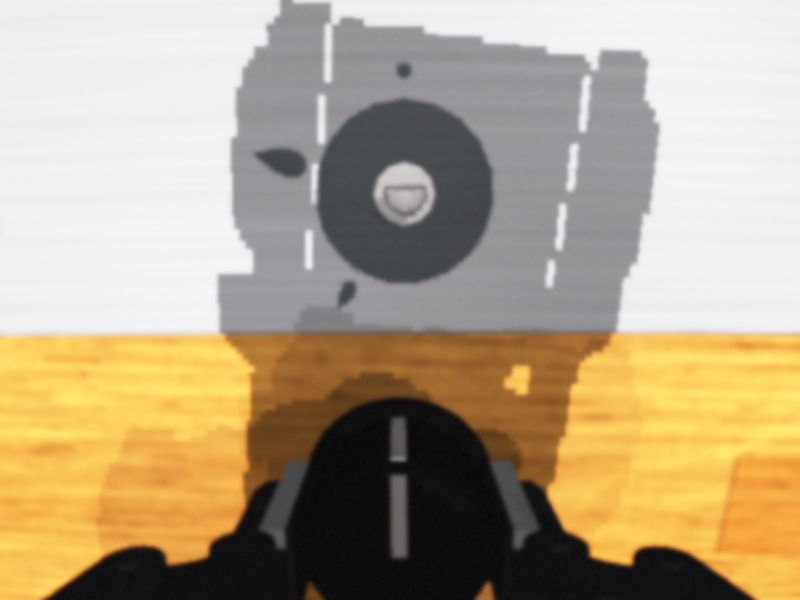

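```bash
python3 - <<'E'
from h import *
f=np.load('pics/w6.npz');ci={k:f[k] for k in ['K','k1','rvec','tvec']};d=f['d'];p=f['p']
c=cv2.resize(p[70:130,230:300],None,fx=10,fy=10,interpolation=cv2.INTER_CUBIC);cv2.imwrite('pics/w6zz.png',c[:,:,::-1])
print(d[86:112:2,262].round(4)); print(d[97,250:278:2].round(4))
w=world(ci,262.8,96.8,z=.032);print('spindle',w, world(ci,262.5,100,depth=d[100,262]))
# hob front edge direction
e1=world(ci,60+20/2,166.3,.006);e2=world(ci,60+780/2,166.3,.006);print(e1,e2,np.arctan2(-(e2-e1)[0],(e2-e1)[1])%np.pi)
# pointer on knob: top z = tcp+.0204+.034
zt=.0366+.0204+.034
a=world(ci,60+399/2-.25,476/2-.25,zt);b=world(ci,60+400/2-.25,556/2-.25,zt);print('ptr',a,b,np.arctan2(*(a-b)[1::-1]))
print('d knob',d[250,259],world(ci,259,250,depth=d[250,259]))
L=np.array([world(ci,u,v,depth=d[v,u]) for v in range(230,305) for u in range(200,320) if d[v,u]>0])
L=L[(abs(L[:,2]-zt)<.006)];print(len(L),L.mean(0),L.min(0),L.max(0))
E
```

```text
[0.185  0.1854 0.1855 0.1857 0.1636 0.163  0.1632 0.163  0.1638 0.1651
 0.167  0.1889 0.189 ]
[0.1875 0.1655 0.1631 0.1643 0.1641 0.1653 0.1644 0.164  0.1641 0.1645
 0.163  0.1639 0.187  0.185 ]
spindle [0.51341966 0.02920658 0.032     ] [0.5117219  0.02931774 0.03283232]
[0.46599331 0.15849709 0.006     ] [ 0.47449345 -0.10004278  0.006     ] 0.03286565807291453
ptr [0.45759039 0.02927804 0.091     ] [0.43911046 0.0284613  0.091     ] 0.04416713519063959
d knob 0.124222286 [0.45188366 0.02919401 0.09055923]
6904 [0.44292952 0.0288285  0.09032065] [0.42397671 0.00352896 0.08500796] [0.46013516 0.05454645 0.0969555 ]
```

View pics/w6zz.png

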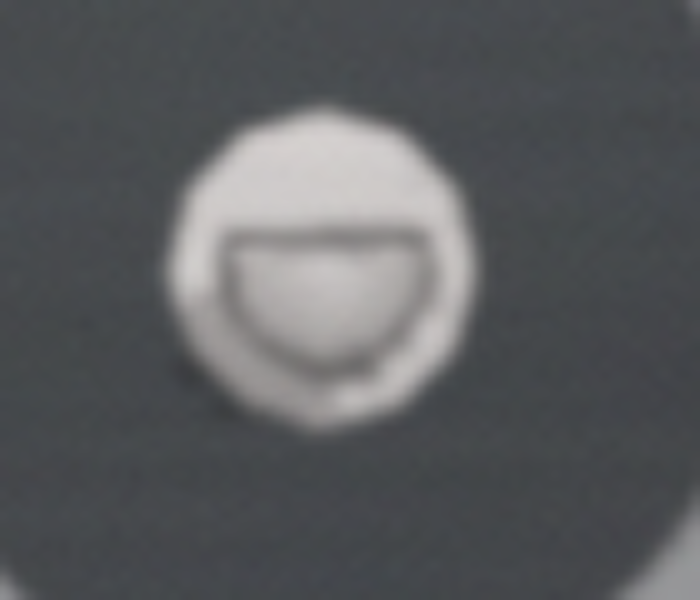

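```bash
python3 - <<'E'
from h import *
f=np.load('pics/w5.npz');ci={k:f[k] for k in ['K','k1','rvec','tvec']};d=f['d'];p=f['p']
x=130+389/3-.5
a=world(ci,x,234,.034);b=world(ci,x,314.5,.034);m=(a+b)/2
print(a,b,m,np.linalg.norm(a-b))
tcp=np.array([.4621,-.2817]);th=-1.004
ty=np.array([np.cos(th+np.pi/2),np.sin(th+np.pi/2)]);tz=np.array([np.cos(th),np.sin(th)])
print('centre-tcp: tool y',(m[:2]-tcp)@ty,'tool z',(m[:2]-tcp)@tz)
# lateral: edges of knob between pads at mid row
i=world(ci,130+389/3-.5,140+415/3,.034); print('inner end',(i[:2]-tcp)@ty,(i[:2]-tcp)@tz)
g=p[:,:,:].mean(2); print(np.round(g[225:245,int(x)]),'\n',np.round(g[305:325,int(x)]))
# camera axis pose consistency
R=cv2.Rodrigues(ci['rvec'])[0];c=-R.T@ci['tvec'];print('cam rel',(c[:2]-tcp)@ty,(c[:2]-tcp)@tz,c[2])
E
```

```text
[ 0.47841427 -0.27121706  0.034     ] [ 0.44572797 -0.2920647   0.034     ] [ 0.46207112 -0.28164088  0.034     ] 0.03876878187379451
centre-tcp: tool y 7.374908550515718e-06 tool z -6.538294232572833e-05
inner end -0.0009992426413782329 -6.437680805344286e-05
[100. 101. 100. 106. 105.  69.  27.  16.  15.  14.  19.  35.  74. 109.
 122. 124. 125. 124. 125. 125.] 
 [ 18.  14.  15.  13.  20.  15.  18.  17.  21.  39.  84. 132. 154. 160.
 160. 160. 161. 162. 164. 164.]
cam rel 0.06922403791400594 -0.0003245623618091401 0.1465646125831595
```

Call:
play_rows(
  motion=[
    [1,[0.035,0.0,0.0],0],
    [1,[0.065,0.0005,0],0],
    [1,[0.074,0.0005,-0.008],0],
    [1,[0.074,0.0005,-0.016],0],
    [1,[0.074,0.0005,-0.02],0],
  ],
)

```text
time: 9.5
tool_pos: [0.5141, 0.0294, 0.0173]
tool_rot: [0.507, 0.492, 0.508, -0.493]
contact_force: [-0.7, 0.2, -1.5]
gripper_width: 0.483
```

Call:
play_rows(
  motion=[
    [1,[0,0,0],0],
    [1,[0,0,0],0],
  ],
)

```text
time: 9.7
tool_pos: [0.5145, 0.0295, 0.0183]
tool_rot: [0.508, 0.492, 0.508, -0.492]
contact_force: [0.6, -0.3, 0.1]
gripper_width: 0.477
```

```bash
python3 - <<'E'
from h import *
s=state();print(s['time'],s['tool_pos'],s['contact_force'],s['ft_torque'],s['gripper_width'],s['tool_rot'])
save('wrist','w7');save('scene','s7')
p=cv2.imread('pics/w7.png')
cv2.imwrite('pics/w7z.png',cv2.resize(p[80:380,60:460],(800,600)))
E
```

```text
9.7 [0.51448216 0.02952996 0.01830114] [ 0.64922394 -0.29572526  0.11462594] [ 0.00468659  0.02365005 -0.01762724] 0.4772640412734826 [ 0.50770469  0.49186587  0.50803956 -0.49213791]
```

View pics/w7z.png

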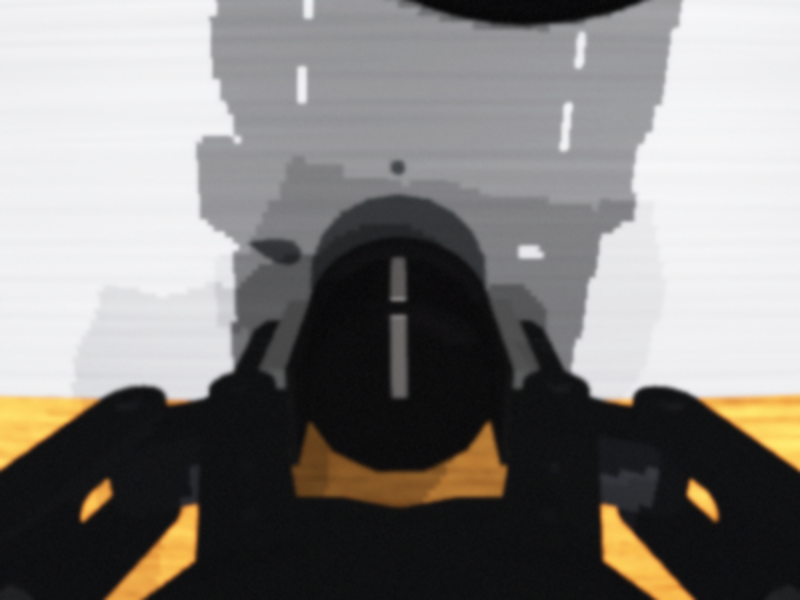

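```bash
python3 - <<'E'
from h import *
for n,u,v in [('w6',60+404/2-.25,71/2-.25),('w7',60+398/2-.25,80+167/2-.25)]:
    f=np.load(f'pics/{n}.npz');ci={k:f[k] for k in ['K','k1','rvec','tvec']};p=f['p']
    print(n,world(ci,u,v,.006))
    r=p[int(v)-7:int(v)+8,int(u)-7:int(u)+8].mean(2); w=np.clip(np.percentile(r,60)-20-r,0,None); yy,xx=np.mgrid[-7:8,-7:8]
    uu,vv=int(u)+(w*xx).sum()/w.sum(),int(v)+(w*yy).sum()/w.sum()
    print(uu,vv,world(ci,uu,vv,.006))
    if n=='w6': print('disc', [world(ci,60+202.5-.25,y/2-.25,.006) for y in (99,282)])
    if n=='w7': print('disc top', world(ci,60+199-.25,80+195/2-.25,.006))
E
```

```text
w6 [0.54981479 0.03083817 0.006     ]
261.51132884262097 34.76913655848132 [0.55008068 0.03099031 0.006     ]
disc [array([0.54188959, 0.0302629 , 0.006     ]), array([0.48659895, 0.02832403, 0.006     ])]
w7 [0.55025279 0.0306979  0.006     ]
258.43753642898776 163.29337478142608 [0.55022033 0.03088408 0.006     ]
disc top [0.54164882 0.03041962 0.006     ]
```

Call:
play_rows(
  motion=[
    [1,[-0.0005,0,-0.004],0],
    [1,[-0.0005,0,-0.007],0],
    [1,[-0.0005,0,-0.01],0],
    [1,[-0.0005,0,-0.013],0],
    [1,[-0.0005,0,-0.013],0],
  ],
)

```text
time: 10.3
tool_pos: [0.5147, 0.0295, 0.005]
tool_rot: [0.508, 0.492, 0.508, -0.492]
contact_force: [-0.1, -0.1, -0.8]
gripper_width: 0.479
```

Call:
play_rows(
  motion=[
    [1,[0,0,-0.003],0],
    [1,[0,0,-0.006],0],
    [1,[0,0,-0.009],0],
    [1,[0,0,-0.0105],0],
    [1,[0,0,-0.0105],0],
  ],
)

```text
time: 10.8
tool_pos: [0.5147, 0.0295, -0.0053]
tool_rot: [0.508, 0.492, 0.508, -0.492]
contact_force: [0.9, 0.2, -1.3]
gripper_width: 0.484
```

```bash
python3 - <<'E'
from h import *
s=state();print(s['time'],s['tool_pos'],s['contact_force'],s['ft_torque'],s['gripper_width'],s['tool_rot'])
save('wrist','w8')
p=cv2.imread('pics/w8.png')
cv2.imwrite('pics/w8z.png',cv2.resize(p[80:380,60:460],(800,600)))
E
```

```text
10.8 [ 0.51473986  0.02951161 -0.00527593] [ 0.85118372  0.1701256  -1.2542718 ] [-0.00503465 -0.10308842 -0.00953675] 0.48439162486292775 [ 0.50784097  0.49195223  0.5079197  -0.4920347 ]
```

View pics/w8z.png

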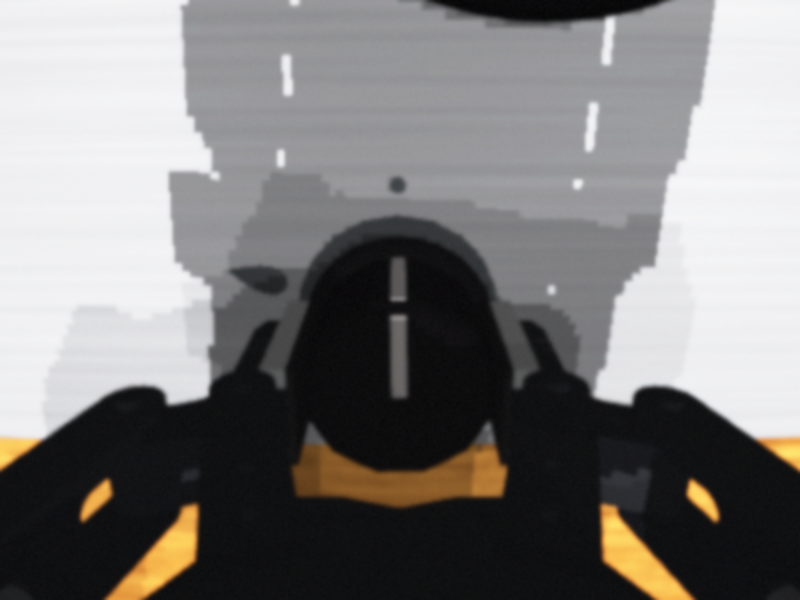

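Call:
play_rows(
  motion=[
    [1,[0,0,-0.001],0],
    [1,[0,0,-0.002],0],
    [1,[0,0,-0.002],0],
  ],
)

```text
time: 11.15
tool_pos: [0.5148, 0.0295, -0.0068]
tool_rot: [0.508, 0.492, 0.508, -0.492]
contact_force: [-0.9, 0.0, 1.8]
gripper_width: 0.477
```

Call:
play_rows(
  motion=[
    [1,[0,0,-0.0015],0],
    [1,[0,0,-0.003],0],
    [1,[0,0,-0.003],0],
    [1,[0,0,-0.003],0],
  ],
)

```text
time: 11.55
tool_pos: [0.5149, 0.0295, -0.0098]
tool_rot: [0.508, 0.492, 0.508, -0.492]
contact_force: [-1.3, 0.3, 3.7]
gripper_width: 0.481
```

Call:
play_rows(
  motion=[
    [1,[0,0,-0.0015],0],
    [1,[0,0,-0.003],0],
    [1,[0,0,-0.0045],0],
    [1,[0,0,-0.0045],0],
    [1,[0,0,-0.0045],0],
  ],
)

```text
time: 12.05
tool_pos: [0.5152, 0.0295, -0.0128]
tool_rot: [0.508, 0.492, 0.508, -0.492]
contact_force: [-8.3, 0.0, 16.0]
gripper_width: 0.478
```

Call:
play_rows(
  motion=[
    [1,[-0.001,0,0.001],0],
    [1,[-0.001,0,0.001],0.1],
    [1,[-0.001,0,0.001],0.2],
    [1,[-0.001,0,0.001],0.3],
    [1,[-0.001,0,0.001],0.4],
  ],
)

```text
time: 12.55
tool_pos: [0.5157, 0.0301, -0.0124]
tool_rot: [0.597, 0.382, 0.595, -0.379]
contact_force: [1.7, 4.0, 4.7]
gripper_width: 0.481
```

Call:
play_rows(
  motion=[
    [1,[-0.0005,-0.0005,-0.0005],0.1],
    [1,[-0.0005,-0.0005,-0.0005],0.2],
    [1,[-0.0005,-0.0005,-0.0005],0.3],
    [1,[-0.0005,-0.0005,-0.0005],0.4],
    [1,[-0.0005,-0.0005,-0.0005],0.5],
  ],
)

```text
time: 13.05
tool_pos: [0.5155, 0.0306, -0.0125]
tool_rot: [0.673, 0.223, 0.67, -0.219]
contact_force: [2.1, 6.2, 6.9]
gripper_width: 0.481
```

```bash
python3 - <<'E'
from h import *
s=state();print(s['time'],s['tool_pos'],s['contact_force'],s['ft_torque'],s['gripper_width'],s['tool_rot'])
save('wrist','w9')
p=cv2.imread('pics/w9.png')
cv2.imwrite('pics/w9z.png',cv2.resize(p[80:380,60:460],(800,600)))
E
```

```text
13.05 [ 0.51549532  0.03058841 -0.01254297] [2.11640873 6.20948899 6.94745215] [ 1.06557272 -0.08592657 -0.13612275] 0.4808898088136378 [ 0.67286283  0.22272193  0.67045103 -0.21942192]
```

View pics/w9z.png

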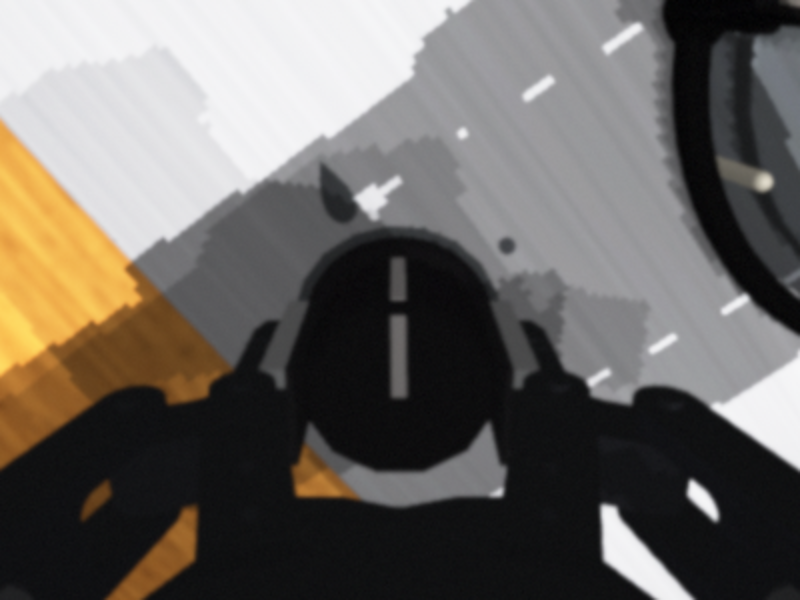

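Call:
play_rows(
  motion=[
    [1,[0.0005,0.0015,0],0.1],
    [1,[0.0005,0.0015,0],0.2],
    [1,[0.0005,0.0015,0],0.3],
    [1,[0.0005,0.0015,0],0.4],
    [1,[0.0005,0.0015,0],0.44],
  ],
)

```text
time: 13.6
tool_pos: [0.515, 0.0311, -0.0126]
tool_rot: [0.704, 0.07, 0.703, -0.069]
contact_force: [-2.8, 2.7, 10.2]
gripper_width: 0.48
```

```bash
python3 - <<'E'
from h import *
s=state();print(s['time'],s['tool_pos'],s['contact_force'],s['ft_torque'],s['gripper_width'],s['tool_rot'])
q=s['tool_rot'];from scipy.spatial.transform import Rotation as Ro
T=Ro.from_quat([q[1],q[2],q[3],q[0]]).as_matrix();print('tool y yaw',np.arctan2(T[1,1],T[0,1]),'tilt',np.arccos(-T[2,0]))
save('wrist','w10');save('scene','s10')
p=cv2.imread('pics/w10.png')
cv2.imwrite('pics/w10z.png',cv2.resize(p[80:380,60:460],(800,600)))
E
```

```text
13.6 [ 0.5150215   0.03106575 -0.01259703] [-2.84714179  2.68199648 10.18166351] [ 0.36864659  0.50407829 -0.09439052] 0.4802989005447351 [ 0.70437875  0.0699135   0.70299689 -0.06897861]
tool y yaw 1.3740573041494195 tilt 0.002359460800541478
```

View pics/w10z.png

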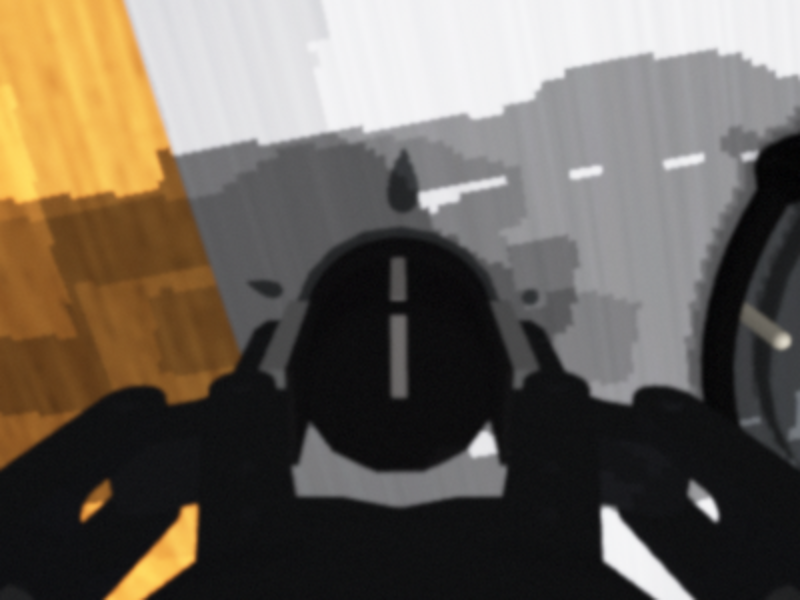

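Call:
play_rows(
  motion=[
    [1,[0,0,0],0.05],
    [1,[0,0,0],0.05],
    [1,[0,0,0],0.05],
    [1,[0,0,0],0.05],
    [1,[0,0,0],0.05],
  ],
)

```text
time: 14.2
tool_pos: [0.515, 0.0311, -0.0126]
tool_rot: [0.706, 0.053, 0.704, -0.052]
contact_force: [-3.5, 2.1, 10.7]
gripper_width: 0.477
```

Call:
play_rows(
  motion=[
    [1,[0,0,0],0],
    [1,[0,0,0],0],
    [1,[0,0,0],0],
  ],
)

```text
time: 14.5
tool_pos: [0.515, 0.0311, -0.0126]
tool_rot: [0.706, 0.053, 0.704, -0.052]
contact_force: [-2.7, 1.8, 10.5]
gripper_width: 0.479
```

```bash
python3 - <<'E'
from h import *
s=state();print(s['time'],s['tool_pos'],s['contact_force'],s['ft_torque'],s['gripper_width'],s['tool_rot'])
p,d,ci=save('wrist','w11');save('scene','s11');save('top','t11')
cv2.imwrite('pics/w11z.png',cv2.resize(p[80:380,60:460,::-1],(800,600)))
E
```

```text
14.5 [ 0.51495663  0.03108323 -0.01260105] [-2.73565697  1.80885622 10.54729467] [ 0.36433393  0.50614444 -0.04203242] 0.47876559541937364 [ 0.70578872  0.05316359  0.70448719 -0.05228492]
```

View pics/w11z.png

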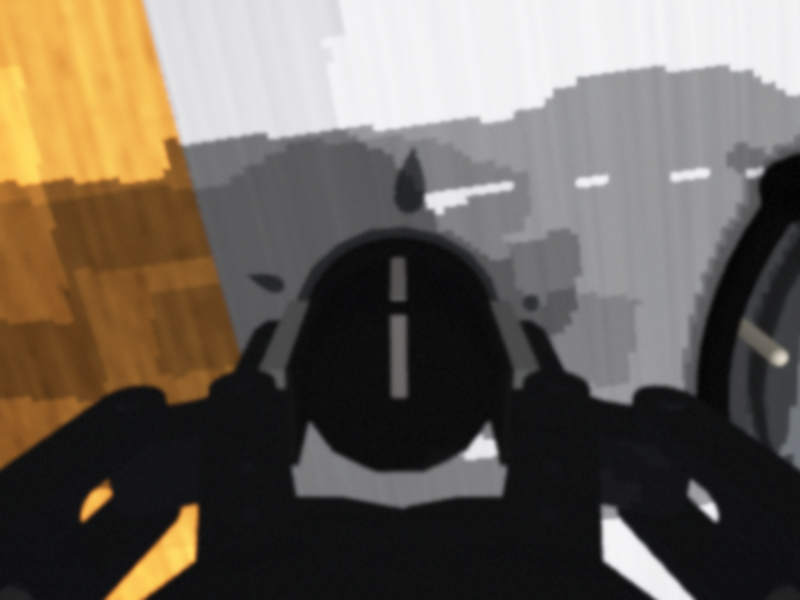

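View pics/s11.png

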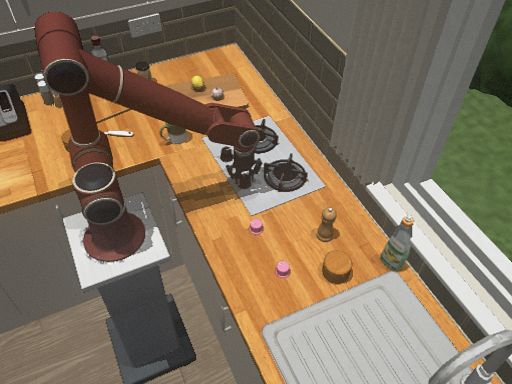

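```bash
python3 - <<'E'
from h import *
print(workorder.job_done()); s=state();print(s['time'],s['tool_pos'],s['contact_force'],s['gripper_width'])
E
```

```text
the job is handed in; nothing more can be done
None
the job is handed in; nothing more can be done
```

The knob is on the bare right-hand spindle, pressed in and turned to the large-flame mark. I handed the job in at about 14.6 s with the fingers still holding it down. No verdict is reported.

**What I did:** I picked up the loose black knob, not the pink ones, and turned it to match the spindle's flat. Then I pushed it fully home at off, pressed it in, turned it anticlockwise to the mark and kept pressing.

**Last checks:**
- **Pressed in:** The tool height put the knob's underside about 2 mm above the plate, which is fully pressed in. The push was steady at about 10.5 N.
- **Fit:** Knob and spindle axes agreed within about 2 mm, and the tool tilt was about 0.002 rad.
- **Angle:** The knob was turned to about 1.38 rad. The spindle stops at 1.309 rad, so the rest should be the keyed play. The pointer line sits at or just past the large-flame mark.
- **Surroundings:** In the last scene picture the pepper mill, salt pot and mug are upright and look unmoved. I checked that by eye only, not by measurement.

**What failed or disagreed:**
- **First two grips:** The first grip came off on the lift, and the second closed over the knob's top. The real fingertips sit about 28 mm higher than the reported TCP, measured in the wrist depth picture and confirmed by touching the knob's top. I went that much lower on the third try.
- **Knob shift:** The first try moved the knob about 4 mm on the worktop.
- **Press force:** The first full press briefly read 16 N upward and 8 N sideways. I eased off before turning the knob.

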